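Clear the guard parts and hold the lathe's belt tensioner wound to its stop

ROBOT

A 6-joint arm with a two-finger parallel gripper is mounted at the origin on the work surface. World frame = base frame: x ahead of the robot, y to its left, z up, the work surface at z = 0. Lengths are in mm, angles in rad, forces in N, time in s.
With the tool pointing down it reaches from about 350 to 775 mm from the base axis. Payload 7.3 kg.
Tool frame: the origin (TCP) lies on the mounting face of the last link; the fingertips stand 178 mm ahead of it and the grasp point (between the pads) lies 159 mm ahead of it (bot.tcp_to_grasp is the z of the grasp point in the tool frame, in mm); z points along the fingers, y is the line along which they close (so a half turn about z gives the same grasp; the last joint's range is limited). The gripper opens to 92 mm and grips with 3 to 60 N. Pads are 19 mm wide; open, the fingers measure 130 mm over their backs; the gripper's body (75 mm by 190 mm) begins 47 mm behind the grasp point.
Start: joints at [-1.34, 0.342, 1.524, -0, 1.275, -0.146], TCP at [193.192, -488.165, 404.741] pointing down, gripper open.
Joint ranges: [-2.53, 2.53], [-0.77, 2.02], [0.04, 2.7], [-1, 4.14], [0.28, 2.66], [-3.11, 3.11]. Speed limits (rad/s): [2.57, 2.57, 3.14, 3.14, 3.14, 3.14].

INTERFACE

Orientations are given as a unit quaternion [w, x, y, z].
In Python, from bench import bot gives the robot as it stands.
- The arm moves only by the shell command python3 -m jog 'ROWS' [FORCE]. ROWS is JSON, a list of rows, each a list of 3 entries, a list of its own where there are three numbers: the turn, a rotation vector about the tool's x, y, z in degrees, then the shift along the tool's x, y, z in cm, then the finger opening in cm, from 0 to 9.18. A call has 1 to 12 rows; each row shifts and turns the commanded pose from where the row before left it, along the tool's axes as they then stand; what a row does not reach is not made up. A row lasts 1/8 s, in which the tool goes at most 62.5 mm and 10.7 degrees, less where a joint would pass 70% of its speed; a pose out of reach is approached as far as the arm can. A call is refused whole if a number of a shift passes 6.25 or a number of a turn 10.7, either way. A call with a gripper value outside its range is refused whole. The fingers move at their own pace and stop on an object; FORCE is the grip in N (left out, the last holds). Time passes only in rows, so rows that do not move let the fingers close. It gives the time, the measured TCP pose, the force, the opening and the grip force at its end, in the units of the state.
- bot.observe(): the state, without advancing time (a new reading comes with each control period).
- bot.get_image(name): name is "scene" or "top" or "wrist"; returns a dict with "frame" (384x512x3 uint8, blue, green, red), "camera_matrix" (3x3 intrinsics, pixels), "dist" ([k1, k2, p1, p2, k3] as OpenCV has them; the pictures are not rectified), "R" (3x3) and "t" (3): a world point X has camera coordinates R X + t. Camera axes: x right, y down, z forward; pixel columns grow to the right and rows downward; lengths in mm; the calibration is good to about 2 mm. A picture is of the moment at which its call begins. There is no depth.
- bot.finish_job(): hands the job in; it is judged then, once.
The state is a dict: "time": time; "q": joint angles; "qd": joint speeds; "joint_efforts": joint torques, N m; "ee_pos": TCP position; "ee_rot": TCP orientation; "ft_force": force on the tool from outside, world axes, zero at the start; "ft_torque": the same for the moment, N m; "gripper_width": finger opening in mm; "gripper_force": force on a finger pad.
Only numpy, scipy, OpenCV 4.12 (cv2) and the standard library are available. Lean on these libraries where they do the work, as an engineer would, in place of code of your own. Each camera call takes 0.05 s, during which the arm holds its last target. There are 200 camera calls.

TASK

Ready the lathe's belt tensioner for a belt change: first lay the flat steel guard bracket in the tray's short compartment and the chip brush in its long compartment, each lengthways, flat on the floor of its compartment and let go there, not dropped in from above. Then swing the tensioner's sprung arm by its upright pin, counter-clockwise seen from above, all the way to its stop, and finish while still holding it there with the gripper's fingers: do not let go at the end. Leave everything else on the bench where it is.

Things in the scene. Friction and masses are not known exactly. Their poses are not given: they have to be found in the camera images.
- bracket: flat steel guard bracket: a plain bar 110 (x) x 32 (y) x 10 (z) mm, 0.2 kg, lying flat on the bench, with two dark bolt holes and a dark slot drawn on its top. Origin: centre of its underside; x along its length, z up.
- brush: flat chip brush 160 mm long (x), 14 mm thick, about 70 g, lying flat on the bench: dark wooden handle 22 mm wide from x = -80 to +10 mm, metal ferrule 40 mm wide from +10 to +35, black bristles 38 mm wide from +35 to +80. Origin: on its underside, midway along the length; x points to the bristles, z up. A good grip is across the handle at x = -5 mm, near its centre of mass.
- tray: fixed shallow wooden tray 210 (x) x 175 (y) mm, floor 4 mm thick, wall tops 13 mm above the bench, walls 5 mm thick, so compartments are 9 mm deep. Origin: centre of its underside; x along its length. One long compartment fills the -y half; the +y half is divided into a short compartment (-x end) and a small square pocket, 62 x 80 mm, that holds a bolt.
- long_slot (a point): centre of the floor of the tray's long compartment, 200 (x) x 80 (y) mm inside, for the brush; x along the compartment.
- short_slot (a point): centre of the floor of the tray's short compartment, 135 (x) x 80 (y) mm inside, for the bracket; x along the compartment.
- tensioner: belt tensioner fixed to the bench: grey hanger plate 170 x 140 x 10 mm with a grey round pivot body, dark coil spring and, above, the sprung steel cage arm. Origin: under the pivot axis, on the bench; z up. A steel stop post (13 mm across, top 64 mm above the bench, 70 mm from the pivot axis) stands on the plate where the arm ends its swing.
- pivot (a point): on the upright pivot axis, 112 mm above the bench. The flat steel cage arm is 22 mm wide, its underside 50 mm and top 62 mm above the bench, and 110 mm long from the pivot axis to the pin at its free end. The hub at the pivot reaches 76 mm above the bench.
- pin_top (a point): centre of the top of the upright black grip pin on the free end of the cage arm: 16 mm across, 50 mm tall, from 62 to 112 mm above the bench; moves with the arm on a circle of 110 mm about the pivot. A black idler roller, 40 mm across, hangs under the arm below the pin, from 21 to 49 mm above the bench.
- cage_arm (a joint): angle of the cage arm in rad: 0 at rest, where the spring keeps it, growing as the arm swings counter-clockwise seen from above, 1.2 at the stop. The spring always pulls back towards 0: about 3.6 N at the pin at rest, about 9 N at the stop; let go, it springs back.
- bowl: bystander, leave where it is: turned light-wood bowl, 110 mm across, 50 high.
- blank: bystander, leave where it is: round wood blank, 72 mm across, 34 high.
- gouge: bystander, leave where it is: turning gouge with dark wooden handle, 245 mm long, 26 high.
- square_stock: bystander, leave where it is: square wood stick, 140 x 40 x 40 mm.
- oil_bottle: bystander, leave where it is: amber bottle, 60 mm across, 150 high.
- calliper: bystander, leave where it is: flat steel calliper, 150 mm long, 10 high.
- bolt: bystander, leave where it is: steel bolt standing on its head, 22 mm across, 30 high, in the tray's small pocket.
Not all that is in view belongs to the job. What is shaped like the bracket but blue or purple is not meant.

How it is judged:
By the outcome, as a careful person would: the job done as asked, in the order asked, and still so for the second after the job is handed in, while the arm keeps its last pose, push and grip.
It also fails if it takes over 67 s, if anything falls off the work surface, if the arm or the gripper's body presses on something with over 40 N, if the wrist force passes 120 N, or if a joint passes its speed limit or range.

## Working session

There is one attempt and no reset: what is moved stays moved. The work goes in short steps, Python scripts to look and compute and a shell command to move; the robot and the scene stay as the last step left them, time stands still between calls to the robot, and variables do not carry over. Pictures are saved under pics/ and viewed, at most 10 in all, crops included, and the job is handed in when it is done.

```bash
mkdir -p pics; ls; python3 - <<'E'
from bench import bot
import cv2
for n in("scene","top"):
    d=bot.get_image(n); cv2.imwrite(f"pics/{n}0.png",d["frame"]); print(n,d["camera_matrix"],d["dist"],d["R"],d["t"])
print(bot.observe())
E
```

```text
pics
scene [[397.58117101   0.         259.03129902]
 [  0.         397.58117101 191.81181755]
 [  0.           0.           1.        ]] [-0.05839668  0.          0.          0.          0.        ] [[ 0.7921869   0.61021743  0.0086368 ]
 [ 0.36305504 -0.45984967 -0.81038837]
 [-0.49054148  0.64511469 -0.58582941]] [-462.45357602  -91.23441178 1388.92952926]
top [[418.13823226   0.         246.05621521]
 [  0.         418.13823226 197.66286373]
 [  0.           0.           1.        ]] [-0.00075573  0.          0.          0.          0.        ] [[-1.86889028e-02 -9.99825201e-01 -5.40183917e-04]
 [-9.86574815e-01  1.85288874e-02 -1.62255401e-01]
 [ 1.62237048e-01 -2.49944357e-03 -9.86748647e-01]] [  77.95906187  547.27904138 1038.74693239]
{'time': 0.1, 'q': array([-1.33997235e+00,  3.42648321e-01,  1.52491368e+00,  3.83263591e-06,
        1.27537452e+00, -1.45990689e-01]), 'qd': array([ 0.00039821, -0.00242605, -0.0001348 , -0.00022835,  0.00246035,
        0.00011427]), 'joint_efforts': array([ 1.14159568e-03, -4.32005417e+01, -2.44694513e+01,  7.19239796e-02,
        5.25765354e-02, -3.67319103e-05]), 'ee_pos': array([ 193.17837777, -488.04336403,  404.11946894]), 'ee_rot': array([-6.71408242e-04,  9.82303661e-01,  1.87294061e-01, -2.66614009e-05]), 'ft_force': array([-0.1766562 ,  0.13499271,  0.25004375]), 'ft_torque': array([-0.00538156,  0.01297818, -0.01115878]), 'gripper_force': 0.0, 'gripper_width': 91.8619373950957}
```

View pics/top0.png

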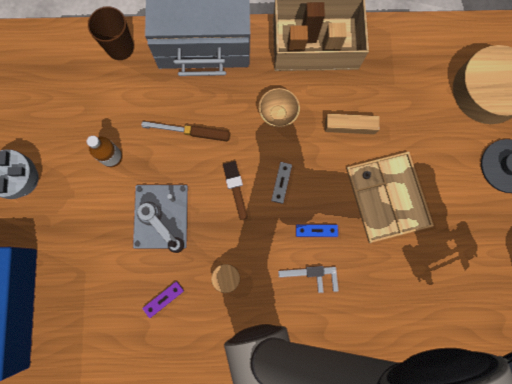

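View pics/scene0.png

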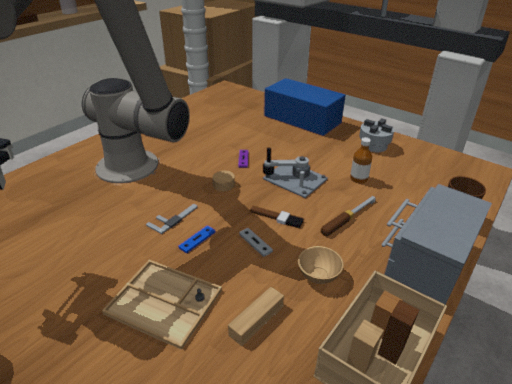

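The top view shows the grey bracket at about (282,183) and the brush at (236,190) with its bristles up. The tray corners are (348,167), (411,151), (431,227) and (371,241), with the bolt at (366,174). The tensioner hub is at (149,211), the pin at (176,244) and the stop post near (171,198). The scene view agrees with this.

```bash
cat > h.py <<'E'
import numpy as np, cv2
def ray(d,uv):
    n=cv2.undistortPoints(np.array([[uv]],float),d["camera_matrix"],d["dist"])[0,0]
    c=-d["R"].T@d["t"]; return c, d["R"].T@np.array([*n,1.])
def onz(d,uv,z):
    c,v=ray(d,uv); return c+v*(z-c[2])/v[2]
E
python3 - <<'E'
from h import *
im=cv2.imread("pics/top0.png"); hsv=cv2.cvtColor(im,cv2.COLOR_BGR2HSV)
for n,u,v in [("brk",282,176),("brk2",281,190),("ferr",234,182),("hand",240,205),("bris",231,168),("wood",210,180),("woodsh",260,250),("pin",176,244),("hub",149,211),("wall",380,239),("bolt",366,174)]: print(n,hsv[v,u])
c=im[90:320,125:440]; c=cv2.resize(c,None,fx=2.5,fy=2.5,interpolation=cv2.INTER_CUBIC); cv2.imwrite("pics/crop0.png",c)
E
```

```text
brk [140   9  89]
brk2 [125  14 112]
ferr [156   6 209]
hand [ 11 161 108]
bris [ 9 85 51]
wood [ 13 165 167]
woodsh [ 13 168 105]
pin [ 8 17 59]
hub [130   7 106]
wall [ 15 125 206]
bolt [13 93 44]
```

View pics/crop0.png

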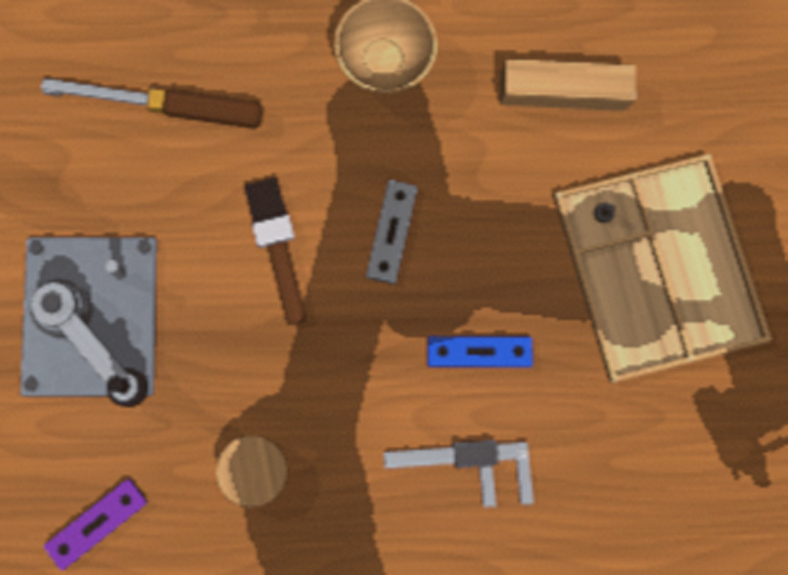

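The crop, at 2.5x, shows the tray wall-top corners at (554,191), (709,154), (770,341) and (614,381). The brush runs from (262,181) to (296,322). The hub is at (52,303), the stop post at (113,267) and the pin at about (122,384). The arm will swing counter-clockwise to the right and up, towards the post.

```bash
python3 - <<'E'
from h import *
from bench import bot
d=bot.get_image("top"); im=d["frame"]; s=bot.get_image("scene")
np.set_printoptions(precision=1,suppress=True)
print("cam",-d["R"].T@d["t"])
C=lambda u,v:(125+u/2.5,90+v/2.5)
hsv=cv2.cvtColor(im,cv2.COLOR_BGR2HSV)
m=((hsv[...,1]<60)).astype(np.uint8); m[:155]=0;m[215:]=0;m[:,:265]=0;m[:,300:]=0
m=cv2.morphologyEx(m,cv2.MORPH_CLOSE,np.ones((5,5)))
r=cv2.minAreaRect(max(cv2.findContours(m,0,2)[0],key=cv2.contourArea)); b=cv2.boxPoints(r)
P=np.array([onz(d,p,10) for p in b]); e=[P[1]-P[0],P[2]-P[1]]
print("bracket",P.mean(0),[np.linalg.norm(x) for x in e],[np.degrees(np.arctan2(x[1],x[0])) for x in e])
A=onz(d,C(262,181),14);B=onz(d,C(297,321),14);v=A-B
print("brush",(A+B)/2,np.linalg.norm(v),np.degrees(np.arctan2(v[1],v[0])))
T=np.array([onz(d,C(*p),13) for p in [(554,191),(709,154),(770,341),(614,381)]])
print("tray",T.mean(0),[np.linalg.norm(T[i]-T[i-1]) for i in range(4)])
x=(T[0]+T[1]-T[2]-T[3]); a=np.arctan2(x[1],x[0]); print("yaw",np.degrees(a))
ex=np.array([np.cos(a),np.sin(a),0]);ey=np.array([-ex[1],ex[0],0]);c=T.mean(0)
print("long",c-ey*(175/4-1.25),"short",c+ey*42.5-ex*32.5)
print("bolt",onz(d,(366,174),15))
print("hub",onz(d,C(52,303),76),"post",onz(d,C(113,267),64),"pin",onz(d,C(122,384),112),onz(d,C(128,386),62))
def tri(p,q):
    c1,v1=ray(d,p);c2,v2=ray(s,q);k=np.linalg.lstsq(np.c_[v1,-v2],c2-c1,rcond=None)[0];return c1+k[0]*v1,c2+k[1]*v2
print("pin2",tri(C(122,384),(268,150)))
z=cv2.resize(s["frame"][130:260,150:310],None,fx=4.5,fy=4.5,interpolation=cv2.INTER_CUBIC);cv2.imwrite("pics/sc.png",z)
cv2.imwrite("pics/tens.png",cv2.resize(im[180:260,125:200],None,fx=7,fy=7,interpolation=cv2.INTER_CUBIC))
E
```

```text
cam [ 372.9   70.4 1113.8]
bracket [594.9 -28.   10. ] [np.float64(109.71434693144695), np.float64(32.86622189568718)] [np.float64(-14.435011281813777), np.float64(-104.46460598252926)]
brush [574.7  92.2  14. ] 156.83902906032444 12.942302294113679
tray [ 550.8 -315.6   13. ] [np.float64(211.69621072538672), np.float64(174.99215039600446), np.float64(210.08035694959267), np.float64(171.85699116857617)]
yaw 13.550463237973357
long [ 560.8 -356.9   13. ] short [ 509.3 -281.9   13. ]
bolt [ 611.9 -255.9   15. ]
hub [513.9 319.3  76. ] post [551.3 260.8  64. ] pin [429.8 242.3 112. ] [430.5 244.8  62. ]
pin2 (array([430.1, 243.1, 107.1]), array([431. , 243.9, 107.3]))
```

View pics/tens.png

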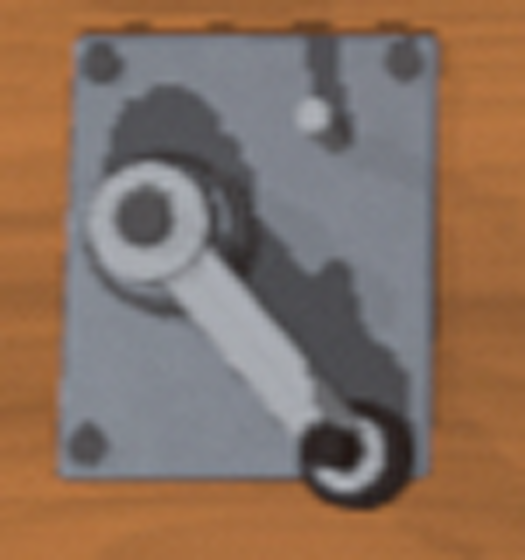

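The pin top is at crop (332,446), which is pixel (172.4,243.7). That gives pin ≈ (430,246), 111 mm from the hub as expected, and the post comes out 69 mm from it (given: 70). All the sizes agree, so I'll plan the first move.

```bash
cat > go.py <<'E'
# usage: go.py gx gy gz yaw_deg : turn about tool z first, then tool-frame shift in cm
import sys; from h import *
from scipy.spatial.transform import Rotation as Ro
from bench import bot
s=bot.observe(); g=np.array([float(a) for a in sys.argv[1:4]]); yaw=float(sys.argv[4])
R=Ro.from_quat(np.roll(s["ee_rot"],-1)); X=R.as_matrix()[:,0]; y0=np.degrees(np.arctan2(X[1],X[0]))
T=Ro.from_euler("z",yaw,degrees=True)*Ro.from_euler("x",180,degrees=True)
dp=g+[0,0,159]-s["ee_pos"]
print("turn(rotvec deg)",np.round((R.inv()*T).as_rotvec(degrees=True),2),"shift cm",np.round(T.inv().apply(dp)/10,2),"yaw",round(y0,2),"grasp",np.round(s["ee_pos"]+159*R.as_matrix()[:,2],1),"w",round(s["gripper_width"],1),"t",round(s["time"],2),"F",np.round(s["ft_force"],1))
E
python3 go.py 595 -28 120 -14.4
```

```text
turn(rotvec deg) [-5.000e-02  1.000e-02  3.599e+01] shift cm [ 27.48 -54.56  12.53] yaw 21.59 grasp [ 193.1 -488.   245.3] w 91.9 t 0.2 F [-0.  -0.  -0.4]
```

```bash
python3 -m jog '[[[0,0,9],[0,0,0],9.18],[[0,0,9],[0,0,0],9.18],[[0,0,9],[0,0,0],9.18],[[0,0,9],[0,0,0],9.18]]' && python3 -m jog '[[[0,0,0],[2.3,-4.55,1],8],[[0,0,0],[2.3,-4.55,1],8],[[0,0,0],[2.3,-4.55,1],8],[[0,0,0],[2.3,-4.55,1],8],[[0,0,0],[2.3,-4.55,1],8],[[0,0,0],[2.3,-4.55,1],8],[[0,0,0],[2.3,-4.55,1],8],[[0,0,0],[2.3,-4.55,1],8],[[0,0,0],[2.3,-4.55,1],6],[[0,0,0],[2.3,-4.55,1],6],[[0,0,0],[2.3,-4.55,1],6],[[0,0,0],[2.2,-4.5,1],6]]'
python3 go.py 595 -28 120 -14.4
python3 - <<'E'
from h import *
from bench import bot
d=bot.get_image("wrist"); cv2.imwrite("pics/w0.png",d["frame"]); im=d["frame"]
np.savez("w0.npz",**d)
E
```

```text
time: 0.7
ee_pos: [193.2, -488.1, 404.5]
ee_rot: [-0.0, 0.992, -0.128, -0.0]
ft_force: [1.1, 0.3, -0.1]
gripper_width: 91.8
gripper_force: 0.0
time: 2.2
ee_pos: [596.3, -26.8, 284.2]
ee_rot: [0.0, 0.992, -0.125, -0.0]
ft_force: [0.4, -0.1, 0.2]
gripper_width: 60.1
gripper_force: 0.0
turn(rotvec deg) [ 0.01  0.01 -0.  ] shift cm [-0.1   0.14  0.52] yaw -14.4 grasp [596.3 -26.9 125.2] w 60.1 t 2.2 F [ 0.4 -0.1  0.2]
```

View pics/w0.png

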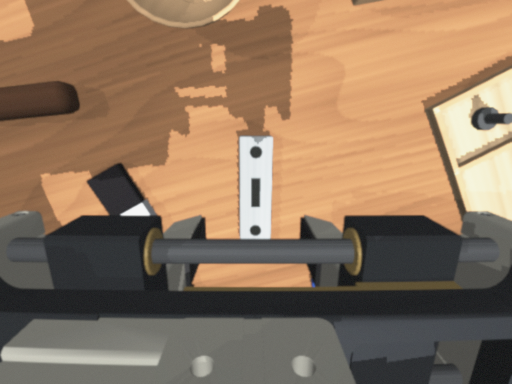

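The wrist view shows the bracket upright in the picture between the fingers. Its holes are at (256,152) and (255,230), the slot at (255,192) and its far-end corners at (240,137) and (272,137).

```bash
python3 - <<'E'
from h import *
d=dict(np.load("w0.npz"))
for p in [(256,152),(255,230),(255.5,192),(240,137),(272.5,137)]: print(p,np.round(onz(d,p,10),1))
E
python3 go.py 595 -27 60 -14.4; python3 go.py 595 -27 21.5 -14.4
```

```text
(256, 152) [635.  -40.7  10. ]
(255, 230) [557.8 -20.1  10. ]
(255.5, 192) [596.9 -30.6  10. ]
(240, 137) [652.4 -29.6  10. ]
(272.5, 137) [644.7 -59.2  10. ]
turn(rotvec deg) [-0.15 -0.03  0.14] shift cm [-0.24  0.51  6.38] yaw -14.26 grasp [598.7 -22.2 123.8] w 60.1 t 2.25 F [ 0.6  4.1 -0.9]
turn(rotvec deg) [-0.15 -0.03  0.14] shift cm [-0.24  0.51 10.23] yaw -14.26 grasp [598.7 -22.2 123.8] w 60.1 t 2.25 F [ 0.6  4.1 -0.9]
```

```bash
python3 -m jog '[[[0,0,0],[-0.1,0.6,2],6],[[0,0,0],[0,0,2],6],[[0,0,0],[0,0,1.5],6],[[0,0,0],[0,0,0],6],[[0,0,0],[0,0,0],6]]'
python3 go.py 596 -29.5 21.5 -14.6
```

```text
time: 2.88
ee_pos: [593.1, -34.0, 230.3]
ee_rot: [0.0, 0.992, -0.125, 0.001]
ft_force: [-1.1, 0.1, 0.0]
gripper_width: 60.0
gripper_force: 0.0
turn(rotvec deg) [-0.   -0.06  0.18] shift cm [ 0.17 -0.5   4.98] yaw -14.42 grasp [593.3 -34.   71.3] w 60.0 t 2.88 F [-1.1  0.1  0. ]
```

```bash
python3 -m jog '[[[0,0,0],[0.2,-0.5,1.5],6],[[0,0,0],[0,0,1.5],6],[[0,0,0],[0,0,1],6],[[0,0,0],[0,0,0.7],6],[[0,0,0],[0,0,0],6],[[0,0,0],[0,0,0],6]]'
python3 go.py 596 -29.5 21.5 -14.6
```

```text
time: 3.62
ee_pos: [596.2, -29.6, 183.0]
ee_rot: [0.0, 0.992, -0.125, 0.0]
ft_force: [-0.6, 0.3, 0.6]
gripper_width: 60.2
gripper_force: 0.0
turn(rotvec deg) [ 0.   -0.04  0.19] shift cm [-0.02 -0.    0.25] yaw -14.41 grasp [596.3 -29.6  24. ] w 60.2 t 3.62 F [-0.6  0.3  0.6]
```

```bash
python3 -m jog '[[[0,0,0],[0,0,0.25],6],[[0,0,0],[0,0,0],3.8],[[0,0,0],[0,0,0],3],[[0,0,0],[0,0,0],2.5],[[0,0,0],[0,0,0],2.5],[[0,0,0],[0,0,0],2.5],[[0,0,0],[0,0,0],2.5]]' 30
python3 go.py 596 -29.5 21.5 -14.6
```

```text
time: 4.5
ee_pos: [596.0, -29.5, 180.3]
ee_rot: [0.0, 0.992, -0.125, 0.0]
ft_force: [-0.4, -0.0, 0.7]
gripper_width: 31.8
gripper_force: 30.0
turn(rotvec deg) [ 0.   -0.01  0.19] shift cm [-0.    0.   -0.02] yaw -14.41 grasp [596.1 -29.5  21.3] w 31.8 t 4.5 F [-0.4 -0.   0.7]
```

```bash
python3 -m jog '[[[0,0,0],[0,0,-1.5],2.5],[[0,0,0],[0,0,-3],2.5],[[0,0,0],[0,0,-3.5],2.5],[[0,0,-9.4],[0,0,-2],2.5],[[0,0,-9.4],[0,0,0],2.5],[[0,0,-9.3],[0,0,0],2.5],[[0,0,0],[0,0,0],2.5]]'
python3 go.py 509 -282 110 13.55
```

```text
time: 5.38
ee_pos: [595.9, -29.5, 280.9]
ee_rot: [0.0, 0.993, 0.118, 0.0]
ft_force: [-0.5, 0.6, -1.8]
gripper_width: 31.4
gripper_force: 30.0
turn(rotvec deg) [ 0.02 -0.03  0.06] shift cm [-14.37  22.51   1.19] yaw 13.61 grasp [596.  -29.5 121.9] w 31.4 t 5.38 F [-0.5  0.6 -1.8]
```

```bash
python3 -m jog '[[[0,0,0],[-1,1.5,0],2.5],[[0,0,0],[-1.9,3,0],2.5],[[0,0,0],[-1.9,3,0],2.5],[[0,0,0],[-1.9,3,0],2.5],[[0,0,0],[-1.9,3,0],2.5],[[0,0,0],[-1.9,3,0],2.5],[[0,0,0],[-1.9,3,0],2.5],[[0,0,0],[-1.9,2.5,0],2.5],[[0,0,0],[-1,0.5,0],2.5],[[0,0,0],[0,0,0],2.5],[[0,0,0],[0,0,0],2.5],[[0,0,0],[0,0,0],2.5]]'
python3 go.py 509 -282 110 13.55
python3 - <<'E'
from h import *
from bench import bot
d=bot.get_image("wrist"); cv2.imwrite("pics/w1.png",d["frame"]); np.savez("w1.npz",**d)
E
```

```text
time: 6.88
ee_pos: [501.0, -283.4, 280.3]
ee_rot: [-0.0, 0.993, 0.12, 0.0]
ft_force: [-0.4, 0.9, -1.3]
gripper_width: 31.8
gripper_force: 30.0
turn(rotvec deg) [ 0.   -0.01  0.2 ] shift cm [0.81 0.05 1.13] yaw 13.75 grasp [ 501.1 -283.4  121.3] w 31.8 t 6.88 F [-0.4  0.9 -1.3]
```

View pics/w1.png

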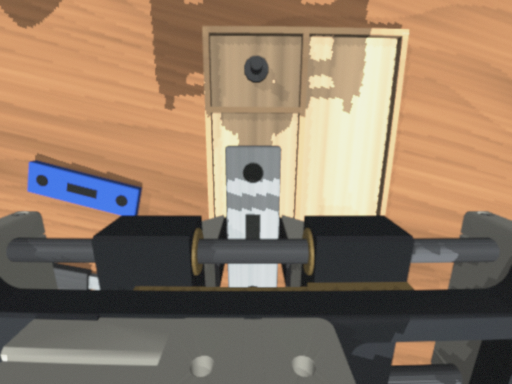

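The tray's far corners are at (203,29) and (409,31). Its left outer edge passes (208,215), the middle wall runs from (303,33) to (297,215), and the pocket divider is at row 109. The held bracket's far edge is at row 147, columns 226–281.

```bash
python3 - <<'E'
from h import *
from bench import bot
d=dict(np.load("w1.npz")); f=lambda p,z=13: onz(d,p,z)
TL,TR,L2,R2=f((203,29)),f((409,31)),f((208,215)),f((387,215))
M1,M2,D=f((304,33)),f((297.5,205)),f((255,109))
a=lambda v:round(float(np.degrees(np.arctan2(v[1],v[0]))),2)
print("yaws L,R,M,far-90", a(TL-L2),a(TR-R2),a(M1-M2),a(TL-TR)-90,"W",np.linalg.norm(TL-TR))
y=np.radians(13.55); ex=np.array([np.cos(y),np.sin(y),0]); ey=np.array([-ex[1],ex[0],0])
c0=np.array([550.8,-315.6,13])
for n,p in dict(TL=TL,TR=TR,L2=L2,R2=R2,M1=M1,M2=M2,D=D).items(): print(n,np.round(p,1),"in tray frame",np.round([(p-c0)@ex,(p-c0)@ey],1))
s=bot.observe(); g=s["ee_pos"]
for p in [(226,147),(281,147),(253,172)]:
    q=f(p,s["ee_pos"][2]-159-11.3); print("brk",np.round([(q-g)@ex,(q-g)@ey],1))
print(g)
E
```

```text
yaws L,R,M,far-90 12.91 13.99 13.92 13.64 W 174.37624611044558
TL [ 631.9 -209.8   13. ] in tray frame [103.7  83.9]
TR [ 673.  -379.2   13. ] in tray frame [103.9 -90.5]
L2 [ 471.1 -246.7   13. ] in tray frame [-61.3  85.7]
R2 [ 513.  -419.1   13. ] in tray frame [-61.  -91.8]
M1 [ 649.1 -293.    13. ] in tray frame [100.8  -1.1]
M2 [ 501.9 -329.5   13. ] in tray frame [-50.8  -2.1]
D [ 579.2 -267.7   13. ] in tray frame [38.9 39.9]
brk [54.8 14.1]
brk [ 54.9 -16.8]
brk [40.6 -1.1]
[ 501.02964147 -283.50172658  280.25488572]
```

```bash
python3 -m jog '[[[0,0,0],[0.8,0,2],2.5],[[0,0,0],[0,0,2.5],2.5],[[0,0,0],[0,0,2],2.5],[[0,0,0],[0,0,1],2.5],[[0,0,0],[0,0,0],2.5],[[0,0,0],[0,0,0],2.5]]'
python3 go.py 509 -283.3 25.2 13.7
```

```text
time: 7.68
ee_pos: [508.7, -282.5, 205.7]
ee_rot: [0.0, 0.993, 0.119, 0.0]
ft_force: [-1.1, -0.9, -2.7]
gripper_width: 31.6
gripper_force: 30.0
turn(rotvec deg) [ 0.05 -0.04 -0.01] shift cm [0.01 0.08 2.15] yaw 13.69 grasp [ 508.9 -282.6   46.7] w 31.6 t 7.67 F [-1.1 -0.9 -2.7]
```

```bash
python3 -m jog '[[[0,0,0],[0,0.08,0.8],2.5],[[0,0,0],[0,0,0.6],2.5],[[0,0,0],[0,0,0.4],2.5],[[0,0,0],[0,0,0.2],2.5],[[0,0,0],[0,0,0.1],2.5],[[0,0,0],[0,0,0],2.5],[[0,0,0],[0,0,0],2.5]]'
python3 go.py 509 -283.3 25.2 13.7
```

```text
time: 8.55
ee_pos: [508.6, -283.2, 184.3]
ee_rot: [0.0, 0.993, 0.119, 0.0]
ft_force: [0.2, -0.4, -1.9]
gripper_width: 31.9
gripper_force: 30.0
turn(rotvec deg) [ 0.02 -0.01 -0.01] shift cm [0.03 0.02 0.01] yaw 13.69 grasp [ 508.7 -283.3   25.3] w 31.9 t 8.55 F [ 0.2 -0.4 -1.9]
```

```bash
for i in 1 2; do python3 -m jog '[[[0,0,0],[0,0,0.05],2.5],[[0,0,0],[0,0,0],2.5],[[0,0,0],[0,0,0],2.5]]' | egrep "pos|ft"; done
```

```text
ee_pos: [508.6, -283.2, 184.2]
ft_force: [-1.6, 1.1, 5.9]
ee_pos: [508.6, -283.2, 184.2]
ft_force: [-3.1, 1.7, 9.6]
```

Contact with the floor is made. I'll release with a small opening and lift out.

```bash
python3 -m jog '[[[0,0,0],[0,0,0],3.3],[[0,0,0],[0,0,0],3.5],[[0,0,0],[0,0,0],3.6],[[0,0,0],[0,0,0],3.6]]'; python3 -m jog '[[[0,0,0],[0,0,-0.7],3.6],[[0,0,0],[0,0,-1.3],3.6],[[0,0,0],[0,0,-2.5],4.5],[[0,0,0],[0,0,-3],4.5],[[0,0,0],[0,0,-2],4.5],[[0,0,0],[0,0,0],4.5]]'
python3 go.py 570 91 110 12.9
```

```text
time: 9.8
ee_pos: [508.6, -283.2, 183.0]
ee_rot: [-0.0, 0.993, 0.119, -0.0]
ft_force: [-0.1, 0.2, 0.3]
gripper_width: 35.7
gripper_force: 0.0
time: 10.55
ee_pos: [509.0, -283.4, 280.7]
ee_rot: [0.002, 0.993, 0.119, 0.002]
ft_force: [-0.3, 0.2, -0.2]
gripper_width: 45.3
gripper_force: 0.0
turn(rotvec deg) [ 0.22 -0.18  0.79] shift cm [ 14.31 -35.14   1.17] yaw 13.69 grasp [ 509.6 -283.9  121.7] w 45.3 t 10.55 F [-0.3  0.2 -0.2]
```

```bash
python3 -m jog '[[[0,0,0.8],[0.7,-1.5,0],6],[[0,0,0],[1.4,-3.6,0],6],[[0,0,0],[1.4,-3.6,0],6],[[0,0,0],[1.4,-3.6,0],6],[[0,0,0],[1.4,-3.6,0],6],[[0,0,0],[1.4,-3.6,0],6],[[0,0,0],[1.4,-3.6,0],6],[[0,0,0],[1.4,-3.6,0],6],[[0,0,0],[1.4,-3.6,0],6],[[0,0,0],[1.4,-3.6,0],6],[[0,0,0],[1,-1.2,0],6],[[0,0,0],[0,0,0],6]]'
python3 -m jog '[[[0,0,0],[0,0,0],6],[[0,0,0],[0,0,0],6]]'
python3 go.py 570 91 110 12.9
python3 - <<'E'
from h import *
from bench import bot
d=bot.get_image("wrist"); np.savez("w2.npz",**d)
t=bot.get_image("top")["frame"][130:260,320:450]; t=cv2.resize(t,(384,384),interpolation=cv2.INTER_CUBIC)
cv2.imwrite("pics/w2.png",cv2.resize(np.hstack([d["frame"],t]),(800,343)))
E
```

```text
time: 12.05
ee_pos: [569.6, 91.2, 277.7]
ee_rot: [0.0, 0.994, 0.113, -0.0]
ft_force: [-0.2, 0.5, -0.4]
gripper_width: 59.8
gripper_force: 0.0
time: 12.3
ee_pos: [569.4, 89.7, 278.1]
ee_rot: [0.0, 0.994, 0.111, -0.0]
ft_force: [-0.4, 0.5, -0.5]
gripper_width: 60.1
gripper_force: 0.0
turn(rotvec deg) [ 0.01  0.02 -0.1 ] shift cm [ 0.09 -0.11  0.91] yaw 12.8 grasp [569.3  89.6 119.1] w 60.1 t 12.3 F [-0.4  0.5 -0.5]
```

View pics/w2.png

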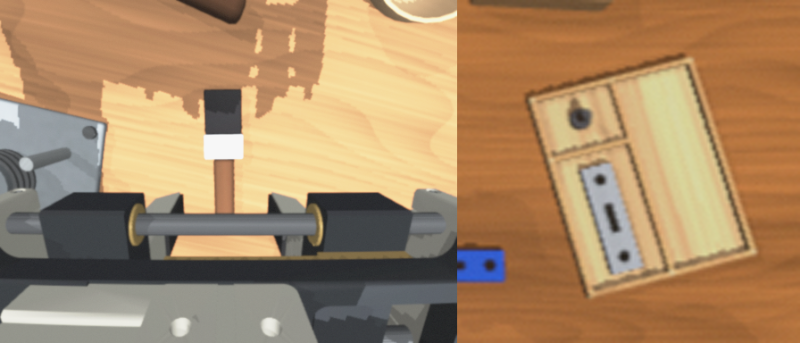

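The bracket lies centred in the short compartment. In the wrist half, at scale 0.893, the brush's bristle end runs from (205,90) to (241,90) and the ferrule's near edge from (204,159) to (243,159).

```bash
python3 - <<'E'
from h import *
d=dict(np.load("w2.npz")); k=.893
A=onz(d,(223/k,90/k),14); B=onz(d,(223.7/k,159/k),14); v=(A-B); print(A,B,np.linalg.norm(v),np.degrees(np.arctan2(v[1],v[0])))
u=v/np.linalg.norm(v); print("grip",A-85*u, B-15*u)
E
python3 go.py 570 92 23 12.9
```

```text
[653.32295646 110.10248355  14.        ] [586.11073082  94.30396742  14.        ] 69.04401775434316 13.227494231981845
grip [570.57807333  90.65295099  14.        ] [571.50869262  90.87169697  14.        ]
turn(rotvec deg) [ 0.01  0.   -0.09] shift cm [ 0.1  -0.18  9.63] yaw 12.81 grasp [569.4  90.  119.3] w 60.1 t 12.4 F [-1.  0. -0.]
```

```bash
python3 -m jog '[[[0,0,0],[0.1,-0.15,2],6],[[0,0,0],[0,0,2.5],6],[[0,0,0],[0,0,2.5],6],[[0,0,0],[0,0,1.5],6],[[0,0,0],[0,0,0.8],6],[[0,0,0],[0,0,0.3],6],[[0,0,0],[0,0,0],6],[[0,0,0],[0,0,0],6]]'
python3 go.py 570.5 91.5 23 13
```

```text
time: 13.4
ee_pos: [570.3, 92.6, 182.9]
ee_rot: [0.0, 0.994, 0.112, 0.001]
ft_force: [0.1, 0.3, -0.3]
gripper_width: 60.2
gripper_force: 0.0
turn(rotvec deg) [ 0.02 -0.07 -0.11] shift cm [-0.01  0.11  0.09] yaw 12.89 grasp [570.5  92.6  23.9] w 60.2 t 13.4 F [ 0.1  0.3 -0.3]
```

```bash
python3 -m jog '[[[0,0,0],[0,0.1,0.1],4],[[0,0,0],[0,0,0],2.6],[[0,0,0],[0,0,0],1.5],[[0,0,0],[0,0,0],1.5],[[0,0,0],[0,0,0],1.5],[[0,0,0],[0,0,0],1.5],[[0,0,0],[0,0,0],1.5],[[0,0,0],[0,0,0],1.5]]' 20
python3 -m jog '[[[0,0,0],[0,0,-1.5],1.5],[[0,0,0],[0,0,-3],1.5],[[0,0,0],[0,0,-3],1.5],[[0,0,0],[0,0,-1.5],1.5],[[0,0,0],[0,0,0],1.5],[[0,0,0],[0,0,0],1.5]]'
python3 go.py 555.7 -359.4 110 13.7
```

```text
time: 14.4
ee_pos: [570.3, 91.6, 181.2]
ee_rot: [0.0, 0.994, 0.112, 0.0]
ft_force: [-0.6, 1.0, 0.3]
gripper_width: 21.8
gripper_force: 20.0
time: 15.15
ee_pos: [569.9, 91.6, 270.2]
ee_rot: [-0.0, 0.994, 0.112, -0.001]
ft_force: [-0.6, -0.3, -1.2]
gripper_width: 21.9
gripper_force: 20.0
turn(rotvec deg) [-0.02  0.11 -0.81] shift cm [-12.06  43.48   0.12] yaw 12.89 grasp [569.6  91.6 111.2] w 21.9 t 15.15 F [-0.6 -0.3 -1.2]
```

```bash
python3 -m jog '[[[0,0,-0.8],[-0.5,2,0],1.5],[[0,0,0],[-1.1,3.9,0],1.5],[[0,0,0],[-1.1,3.9,0],1.5],[[0,0,0],[-1.1,3.9,0],1.5],[[0,0,0],[-1.1,3.9,0],1.5],[[0,0,0],[-1.1,3.9,0],1.5],[[0,0,0],[-1.1,3.9,0],1.5],[[0,0,0],[-1.1,3.9,0],1.5],[[0,0,0],[-1.1,3.9,0],1.5],[[0,0,0],[-1.1,3.9,0],1.5],[[0,0,0],[-1.1,3.9,0],1.5],[[0,0,0],[-0.6,2.5,0],1.5]]'
python3 -m jog '[[[0,0,0],[0,0,0],1.5],[[0,0,0],[0,0,0],1.5],[[0,0,0],[0,0,0],1.5]]'
python3 go.py 555.7 -359.4 26.2 13.7
```

```text
time: 16.65
ee_pos: [554.7, -361.5, 269.3]
ee_rot: [-0.001, 0.993, 0.118, -0.001]
ft_force: [0.3, 0.1, -1.2]
gripper_width: 21.7
gripper_force: 20.0
time: 17.02
ee_pos: [555.6, -358.5, 270.9]
ee_rot: [-0.0, 0.993, 0.12, -0.0]
ft_force: [0.3, 0.3, -1.0]
gripper_width: 21.8
gripper_force: 20.0
turn(rotvec deg) [-0.05  0.03  0.06] shift cm [-0.01  0.09  8.57] yaw 13.76 grasp [ 555.5 -358.4  111.9] w 21.8 t 17.02 F [ 0.3  0.3 -1. ]
```

```bash
python3 -m jog '[[[0,0,0],[0,0.1,1.5],1.5],[[0,0,0],[0,0,2.5],1.5],[[0,0,0],[0,0,2.3],1.5],[[0,0,0],[0,0,1],1.5],[[0,0,0],[0,0,0.6],1.5],[[0,0,0],[0,0,0.3],1.5],[[0,0,0],[0,0,0.2],1.5],[[0,0,0],[0,0,0],1.5],[[0,0,0],[0,0,0],1.5],[[0,0,0],[0,0,0],1.5]]'
python3 go.py 555.7 -359.4 26.2 13.7
```

```text
time: 18.27
ee_pos: [555.7, -360.7, 187.5]
ee_rot: [0.0, 0.993, 0.119, 0.0]
ft_force: [-0.6, -0.5, -0.4]
gripper_width: 21.8
gripper_force: 20.0
turn(rotvec deg) [ 0.02 -0.01 -0.01] shift cm [ 0.03 -0.12  0.23] yaw 13.69 grasp [ 555.7 -360.7   28.5] w 21.8 t 18.27 F [-0.6 -0.5 -0.4]
```

```bash
python3 -m jog '[[[0,0,0],[0,-0.1,0.1],1.5],[[0,0,0],[0,0,0.07],1.5],[[0,0,0],[0,0,0],1.5],[[0,0,0],[0,0,0],1.5]]'| egrep "pos|ft"; for i in 1 2 3; do python3 -m jog '[[[0,0,0],[0,0,0.05],1.5],[[0,0,0],[0,0,0],1.5],[[0,0,0],[0,0,0],1.5]]' | egrep "pos|ft"; done
```

```text
ee_pos: [555.4, -359.7, 185.5]
ft_force: [0.9, -0.4, 0.2]
ee_pos: [555.4, -359.7, 185.2]
ft_force: [-0.1, 0.8, 0.5]
ee_pos: [555.4, -359.7, 185.2]
ft_force: [-1.4, 1.2, 5.7]
ee_pos: [555.4, -359.6, 185.2]
ft_force: [-2.8, 1.8, 8.5]
```

```bash
python3 -m jog '[[[0,0,0],[0,0,0],2.4],[[0,0,0],[0,0,0],2.8],[[0,0,0],[0,0,0],2.8],[[0,0,0],[0,0,0],2.8]]'; python3 -m jog '[[[0,0,0],[0,0,-0.7],2.8],[[0,0,0],[0,0,-1.5],2.8],[[0,0,0],[0,0,-3],4],[[0,0,0],[0,0,-4],5],[[0,0,0],[0,0,-5],5],[[0,0,0],[0,0,-3],5],[[0,0,0],[0,0,0],5],[[0,0,0],[0,0,0],5]]'
python3 go.py 430 246 180 41
python3 - <<'E'
from h import *
from bench import bot
t=bot.get_image("top"); cv2.imwrite("pics/t3.png",t["frame"]); 
E
```

```text
time: 20.4
ee_pos: [555.4, -359.7, 183.8]
ee_rot: [-0.0, 0.993, 0.119, -0.0]
ft_force: [1.3, 0.1, 0.5]
gripper_width: 27.7
gripper_force: 0.0
time: 21.4
ee_pos: [555.1, -359.4, 355.5]
ee_rot: [-0.0, 0.993, 0.119, -0.0]
ft_force: [0.5, 0.7, 0.3]
gripper_width: 49.9
gripper_force: 0.0
turn(rotvec deg) [ -0.05   0.03 -27.31] shift cm [ 30.28 -53.9    1.65] yaw 13.69 grasp [ 555.  -359.3  196.5] w 49.9 t 21.4 F [0.5 0.7 0.3]
```

```bash
python3 -m jog '[[[0,0,-9.1],[0,0,0],5],[[0,0,-9.1],[0,0,0],5],[[0,0,-9.1],[0,0,0],5]]' >/dev/null; python3 -m jog '[[[0,0,0],[1.5,-2.6,0],5],[[0,0,0],[2.7,-4.8,0],5],[[0,0,0],[2.7,-4.8,0],5],[[0,0,0],[2.7,-4.8,0],5],[[0,0,0],[2.7,-4.8,0],5],[[0,0,0],[2.7,-4.8,0],5],[[0,0,0],[2.7,-4.8,0],5],[[0,0,0],[2.7,-4.8,0],5],[[0,0,0],[2.7,-4.8,0],5],[[0,0,0],[2.7,-4.8,0],5],[[0,0,0],[2.7,-4.8,0],5],[[0,0,0],[1.8,-3.3,0],5]]'
python3 -m jog '[[[0,0,0],[0,0,0],5],[[0,0,0],[0,0,0],5],[[0,0,0],[0,0,0],5]]'
python3 go.py 430 246 150 41
python3 - <<'E'
from h import *
from bench import bot
d=bot.get_image("wrist"); np.savez("w4.npz",**d)
t=bot.get_image("top")["frame"][130:260,320:450]; t=cv2.resize(t,(384,384),interpolation=cv2.INTER_CUBIC)
cv2.imwrite("pics/w4.png",cv2.resize(np.hstack([d["frame"],t]),(800,343)))
E
```

```text
time: 23.32
ee_pos: [429.5, 248.0, 354.8]
ee_rot: [-0.0, 0.936, 0.351, -0.001]
ft_force: [0.6, 0.0, -0.3]
gripper_width: 49.7
gripper_force: 0.0
time: 23.7
ee_pos: [430.9, 244.9, 355.6]
ee_rot: [0.0, 0.937, 0.349, -0.0]
ft_force: [-0.1, 0.3, -1.5]
gripper_width: 50.2
gripper_force: 0.0
turn(rotvec deg) [-0.    0.06 -0.1 ] shift cm [ 0.   -0.14  4.66] yaw 40.9 grasp [430.8 244.8 196.6] w 50.2 t 23.7 F [-0.1  0.3 -1.5]
```

View pics/w4.png

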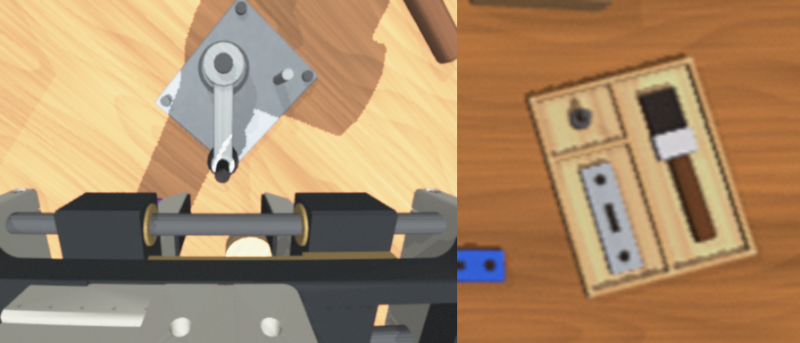

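Both parts lie properly in their compartments. In the wrist half, the pin top is at (222,174) and the hub at (223,65), both at scale 0.893.

```bash
python3 - <<'E'
from h import *
d=dict(np.load("w4.npz")); k=.893
P=onz(d,(222/k,174/k),112); H=onz(d,(223/k,65/k),76); print(P,H,np.hypot(*(P-H)[:2]),np.degrees(np.arctan2(*(P-H)[1::-1])))
E
python3 go.py 431 246.5 94 41
```

```text
[434.04350263 250.34460306 112.        ] [514.17896482 318.48702102  76.        ] 105.19069078168215 -139.62414379945469
turn(rotvec deg) [ 0.    0.02 -0.11] shift cm [ 0.1  -0.11 10.29] yaw 40.89 grasp [430.9 245.  196.9] w 50.0 t 23.8 F [-0.1  0.   0.6]
```

```bash
python3 -m jog '[[[0,0,0],[0.2,-0.15,2],5],[[0,0,0],[0,0,3],5],[[0,0,0],[0,0,2.5],5],[[0,0,0],[0,0,1.5],5],[[0,0,0],[0,0,0.8],5],[[0,0,0],[0,0,0.4],5],[[0,0,0],[0,0,0],5],[[0,0,0],[0,0,0],5],[[0,0,0],[0,0,0],5]]'
python3 go.py 431 247.5 94 41
```

```text
time: 24.92
ee_pos: [431.2, 248.4, 254.4]
ee_rot: [0.0, 0.937, 0.35, 0.0]
ft_force: [-0.1, 0.7, 0.4]
gripper_width: 50.1
gripper_force: 0.0
turn(rotvec deg) [ 0.02 -0.05 -0.01] shift cm [-0.08  0.06  0.14] yaw 40.99 grasp [431.3 248.5  95.4] w 50.1 t 24.93 F [-0.1  0.7  0.4]
```

```bash
python3 -m jog '[[[0,0,0],[-0.1,0.1,0.1],3],[[0,0,0],[0,0,0],2],[[0,0,0],[0,0,0],1],[[0,0,0],[0,0,0],1],[[0,0,0],[0,0,0],1],[[0,0,0],[0,0,0],1],[[0,0,0],[0,0,0],1],[[0,0,0],[0,0,0],1]]' 35
python3 go.py 431 247.5 94 41
python3 - <<'E'
from scipy.spatial.transform import Rotation as R
import numpy as np
# rotate about pivot in 8.6-deg steps (+world z); next-row tool-frame chord with shift in pre-turn / post-turn frame
from bench import bot
p=bot.observe()["ee_pos"]; print(p, np.hypot(*(p-[514,319,0])[:2]), np.degrees(np.arctan2(p[1]-319,p[0]-514)))
E
```

```text
time: 25.92
ee_pos: [430.9, 247.0, 252.9]
ee_rot: [-0.0, 0.937, 0.35, -0.0]
ft_force: [-2.6, 3.2, 1.6]
gripper_width: 15.2
gripper_force: 35.0
turn(rotvec deg) [-0.01  0.02 -0.01] shift cm [ 0.04 -0.03 -0.01] yaw 40.99 grasp [430.8 247.   93.9] w 15.2 t 25.93 F [-2.6  3.2  1.6]
[430.8843632  247.00711965 252.94688017] 109.9599195238501 -139.10163159934902
```

```bash
cat > ck.py <<'E'
import numpy as np
from bench import bot
s=bot.observe(); v=s["ee_pos"][:2]-[514,319]; a=np.arctan2(v[1],v[0]); t=np.array([-np.sin(a),np.cos(a)])
f=s["ft_force"][:2]
print("r %.1f ang %.2f  tang F %.1f rad F %.1f z %.1f w %.1f t %.2f"%(np.hypot(*v),np.degrees(a),f@t,f@v/110,s["ee_pos"][2],s["gripper_width"],s["time"]))
E
python3 -m jog '[[[0,0,-6],[0.06,1.15,0],1],[[0,0,-6],[0.06,1.15,0],1],[[0,0,0],[0,0,0],1],[[0,0,0],[0,0,0],1]]' 50
python3 ck.py; python3 go.py 431 247.5 94 53
```

```text
time: 26.42
ee_pos: [447.6, 231.5, 253.0]
ee_rot: [-0.0, 0.895, 0.445, -0.0]
ft_force: [-1.9, 3.2, 1.1]
gripper_width: 15.1
gripper_force: 50.0
r 109.9 ang -127.19  tang F -3.4 rad F -1.4 z 253.0 w 15.1 t 26.43
turn(rotvec deg) [-0.01  0.   -0.14] shift cm [ 0.28 -2.29 -0.  ] yaw 52.86 grasp [447.6 231.5  94. ] w 15.1 t 26.43 F [-1.9  3.2  1.1]
```

```bash
python3 -m jog '[[[0,0,-6],[0.06,1.15,0],1],[[0,0,-6],[0.06,1.15,0],1],[[0,0,-6],[0.06,1.15,0],1],[[0,0,-6],[0.06,1.15,0],1],[[0,0,-6],[0.06,1.15,0],1],[[0,0,-6],[0.06,1.15,0],1],[[0,0,-6],[0.06,1.15,0],1],[[0,0,-6],[0.06,1.15,0],1],[[0,0,0],[0,0,0],1],[[0,0,0],[0,0,0],1]]' && python3 ck.py
python3 -m jog '[[[0,0,-2],[0.01,0.38,0],1],[[0,0,-2],[0.01,0.38,0],1],[[0,0,-2],[0.01,0.38,0],1],[[0,0,0],[0,0,0],1],[[0,0,0],[0,0,0],1]]' && python3 ck.py
```

```text
time: 27.68
ee_pos: [534.2, 210.8, 252.9]
ee_rot: [-0.0, 0.637, 0.771, -0.001]
ft_force: [-5.4, -1.9, 3.7]
gripper_width: 15.2
gripper_force: 50.0
r 110.1 ang -79.41  tang F -5.7 rad F 0.9 z 252.9 w 15.2 t 27.68
time: 28.3
ee_pos: [545.3, 213.3, 253.0]
ee_rot: [-0.0, 0.596, 0.803, -0.001]
ft_force: [-4.9, -2.6, 3.5]
gripper_width: 14.9
gripper_force: 50.0
r 110.2 ang -73.51  tang F -5.4 rad F 1.1 z 253.0 w 14.9 t 28.30
```

```bash
for i in 1 2 3 ; do python3 -m jog '[[[0,0,-1],[0,0.19,0],1],[[0,0,0],[0,0,0],1],[[0,0,0],[0,0,0],1]]' >/dev/null; python3 ck.py; done
```

```text
r 110.2 ang -72.53  tang F -6.1 rad F 2.1 z 253.0 w 15.0 t 28.68
r 110.2 ang -71.54  tang F -5.9 rad F 1.6 z 252.9 w 15.0 t 29.05
r 110.3 ang -70.56  tang F -5.9 rad F 2.1 z 252.9 w 15.2 t 29.43
```

```bash
for i in 1 2 3 ; do python3 -m jog '[[[0,0,-0.5],[0,0.1,0],1],[[0,0,0],[0,0,0],1],[[0,0,0],[0,0,0],1]]' >/dev/null; python3 ck.py; done
```

```text
r 110.3 ang -70.04  tang F -6.8 rad F 2.1 z 252.9 w 15.3 t 29.80
r 110.3 ang -69.66  tang F -7.4 rad F 1.6 z 253.0 w 15.3 t 30.18
r 110.3 ang -69.40  tang F -11.2 rad F 2.8 z 252.9 w 15.2 t 30.55
```

```bash
for i in 1 2 3 ; do python3 -m jog '[[[0,0,0],[0,0.1,0],1],[[0,0,0],[0,0,0],1],[[0,0,0],[0,0,0],1],[[0,0,0],[0,0,0],1]]' >/dev/null; python3 ck.py; done
python3 - <<'E'
from h import *
from bench import bot
t=bot.get_image("top")["frame"][140:300,120:320]; s=bot.get_image("scene")["frame"][110:260,200:370]
cv2.imwrite("pics/end.png",np.hstack([cv2.resize(t,(400,320)),cv2.resize(s,(363,320))]))
E
```

```text
r 110.2 ang -69.19  tang F -14.6 rad F 2.8 z 252.9 w 15.0 t 31.05
r 110.2 ang -68.95  tang F -17.7 rad F 2.4 z 252.8 w 15.2 t 31.55
r 110.2 ang -68.73  tang F -20.7 rad F 2.6 z 252.8 w 15.1 t 32.05
```

View pics/end.png

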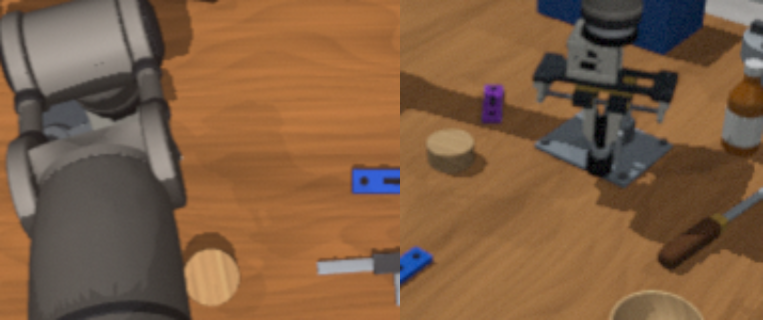

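The scene half shows the fingers still on the pin with the arm swung round. The push force climbs steadily against a firm stop, about 21 N, and nothing else has moved. I'll hand the job in.

```bash
python3 -c "
from bench import bot
print(bot.finish_job())"
```

```text
the job is handed in; nothing more can be done
None
```

I handed the job in at about 32 s, with the bracket and brush lying flat in their compartments and the gripper still holding the tensioner arm at its stop; no verdict came back.

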